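# Seat the photometer cuvette behind its push-latch cover

### The arm

A 6-joint arm with a two-finger parallel gripper is mounted at the origin on the work surface. World frame = base frame: x ahead of the robot, y to its left, z up, the work surface at z = 0. Lengths are in m, angles in degrees, forces in N, time in s.
With the tool pointing down it reaches from about 0.4 to 0.825 m from the base axis. Payload 7 kg.
Tool frame: the origin (TCP) lies between the finger pads; the fingertips stand 19 mm ahead of it and the grasp point (between the pads) is the TCP; y points along the fingers, x is the direction in which the jaws open and shut, and the axes are right-handed (so a half turn about y gives the same grasp; the last joint's range is limited). The gripper opens to 88 mm and grips with 3 to 60 N. Pads are 19 mm wide; open, the fingers measure 130 mm over their backs; the gripper's body (78 mm by 193 mm) begins 47 mm behind the grasp point.
Start: joints at [-50.357, 20.546, 0.682, 0, -70.136, -16.507], TCP at [0.265, -0.621, 0.246] pointing down, gripper open.
Joint ranges: [-176.03, 176.03], [-82.01, 121.73], [-58.28, 71.71], [-173.87, 95.51], [-174.79, -0.11], [-173.66, 173.66]. Speed limits (degrees/s): [136.94, 136.94, 172.46, 180, 180, 180].

### API

Orientations are given as [roll, pitch, yaw] about the fixed x, y, z axes, in that order (R = Rz(yaw) Ry(pitch) Rx(roll)).
In Python, from plant import r gives the robot as it stands. The module is installed in compiled form; this text tells all that it offers.
- The arm moves only by the tool jog_arm, never from a script. Its argument "steps" is a list of rows, each a list of 5 numbers: the closure, from 0 (fully open) to 1 (shut), then the shift along the tool's x, y, z in m, then the turn about the tool's y in degrees. In form: [[jaw, x, y, z, turn], ...]. A call has 1 to 12 rows; each row shifts and turns the commanded pose from where the row before left it, along the tool's axes as they then stand; what a row does not reach is not made up. A row lasts 1/12 s, in which the tool goes at most 41.7 mm and 7.16 degrees, less where a joint would pass 70% of its speed; a pose out of reach is approached as far as the arm can. A call with a gripper value outside its range is refused whole. The fingers move at their own pace and stop on an object; "squeeze" is the grip in N (left out, the last holds). Time passes only in rows, so rows that do not move let the fingers close. It gives the time, the measured TCP pose, the force and the opening at its end, in the units of the state.
- r.get_state(): the state, without advancing time (a new reading comes with each control period).
- r.capture(name): name is "scene" or "top" or "wrist"; returns a dict with "image" (480x640x3 uint8, red, green, blue), "vfov" (degrees; the focal length in pixels is half the picture's height over the tangent of half this angle, whatever the lens; pixels are square), "cx", "cy" (the principal point, pixels), "D" ([k1, k2, p1, p2, k3] as OpenCV has them; the pictures are not rectified), "R" (3x3) and "t" (3): a world point X has camera coordinates R X + t; the wrist camera has in their place "tool_from_camera" (4x4, takes a point from camera to tool coordinates, whose origin is the TCP and whose axes are the tool frame's). Camera axes: x right, y down, z forward; pixel columns grow to the right and rows downward; lengths in m; the calibration is good to about 2 mm. A picture is of the moment at which its call begins: read the wrist's pose just before it. There is no depth.
- r.close_job(): hands the job in, once; it reports no verdict.
The state is a dict: "time_s": time; "joints": joint angles; "qd": joint speeds; "joint_torque": joint torques, N m; "tcp_pos": TCP position; "eef_rot": TCP orientation; "contact_force": force on the tool from outside, world axes, zero at the start; "moment": the same for the moment, N m; "gripper_width": finger opening in m.
Only numpy, scipy, OpenCV 4.12 (cv2) and the standard library are available. Lean on these libraries where they do the work, as an engineer would, in place of code of your own. Each camera call takes 0.05 s, during which the arm holds its last target.

### The job

The photometer's orange-capped cuvette is standing proud under the blue cover. Press the front edge of the cover in and let go so that it pops fully open, push the cuvette down with a fingertip until it is fully home, then push the cover down and press it in until it latches shut again. Push only: grasp and lift nothing, and leave the glassware and boxes around it where they stand.

Things in the scene. Friction and masses are not known exactly. Their poses are not given: they have to be found in the camera images.
- photometer: white bench photometer, fixed, 250 (x) by 240 mm (y), top at z = 110. Origin on the table; x points from its front to its rear, y left. Housing x -120..130, y -130..110. Under the blue cover: open chamber x -55..72, y -12..92, floor z = 75, and a ledge at z = 90 under the cover's front (x -77..-55). Elsewhere the top is flat.
- cover (a joint): angle (rad) of the blue cover, a slab 145 (x) by 100 (y) by 8 mm, hinged at its rear, flush when shut. 0 = latched (rests within 0.02), 1.5 = open, upright; negative = pushed below flush, stop at -0.065. Damped, spring-opened push-push latch: push to -0.055 or deeper and let go; shut, it swings open in 4 s, following the finger; from open it latches near 0. Press unhurriedly (25 mm/s); if it rises again, press again.
- cover_hinge (a point): point on the cover's hinge axis, in the middle of its width, at photometer (70, 40, 106) mm, mid-thickness of the cover; the axis is the photometer's y.
- cover_press (a point): place to press: grey patch on the cover's outer face, 128 mm from the hinge, at photometer (-58, 40, 110) mm when shut; moves with the cover (x to the hinge, z out of the outer face). Pushing here 7 to 9 mm down (2 N, more at the stop) trips the latch; swinging the open cover down takes 1 to 2 N. When it is open this face looks to the photometer's rear, away from the robot.
- cuvette (a joint): how far (m) the cuvette in the chamber is pushed down: starts 0 to 0.003, 0.010 = fully home on its stop; negative = pulled up. Stays where it is left, moves under about 3 N.
- cuvette_top (a point): centre of the top of the cuvette's orange cap, 16 mm square, at photometer (-30, 40) mm; its height is 98 mm minus the joint value (88 mm when home). Free space about its centre in the chamber: 25 mm to the front, 50 mm to the sides, 100 mm to the rear.
- tube_rack: clear plastic rack, 70 x 200 x 57 mm, full of glass test tubes 91 mm high; origin under its centre. Bystander, loose.
- reagent_bottle: amber jar with a black cap, 60 mm across, 115 mm high; origin under its centre. Bystander, loose.
- beaker: clear glass beaker, 60 mm across, 75 mm high; origin under its centre. Bystander, loose.
- pipette_bulb: orange rubber pipette bulb standing on its base, 50 mm across, 82 mm high; origin under its centre. Bystander, loose.
- sample_jar: clear jar with a white cap, 48 mm across, 60 mm high; origin under its centre. Bystander, loose.
- cuvette_box: clear box with a blue top, 47 x 62 x 36 mm, standing loose on top of the photometer beside the cover; origin under its centre. Bystander.

How it is judged (in metres and radians):
On the way, in this order (a step that is already met when the one before it is completed fails the run):
1. the shut cover is pressed in below flush by a finger (value of joint cover below -0.03 rad and contact force between the fingers and cover above 0.5 N), for 0.05 s.
2. the cover has popped fully open (value of joint cover above 1.4 rad), for 0.1 s.
3. with the cover open, the cuvette is pushed home (value of joint cuvette above 0.0085 m and value of joint cover above 1 rad), for 0.2 s.
4. the cover is latched shut over it (value of joint cover between -0.02 and 0.03 rad and value of joint cuvette above 0.0085 m and contact force between the fingers and cover below 0.2 N), for 0.2 s.
At the end, for the whole second after the job is handed in: The cover is shut and latched (joint between -0.02 and 0.03 rad) with the cuvette home (pushed down more than 8.5 mm) and the robot clear (value of joint cover between -0.02 and 0.03 rad and value of joint cuvette above 0.0085 m); the robot touches nothing.
It fails at once if the cuvette is pulled up (value of joint cuvette below -0.003 m).
It fails at once if a bystander is moved more than 25 mm, knocked over or lifted (distance of any of tube_rack, reagent_bottle, beaker, pipette_bulb, sample_jar, cuvette_box from where it was at the start of the episode above 0.025 m or angle between any of tube_rack, reagent_bottle, beaker, pipette_bulb, sample_jar, cuvette_box's own z axis and vertical above 0.4 rad).
It also fails if it takes over 58 s, if anything falls off the work surface, if the arm or the gripper's body presses on something with over 40 N, if the wrist force passes 120 N, or if a joint passes its speed limit or range.

## Working session

There is one attempt and no reset: what is moved stays moved. The work goes in short steps, Python scripts to look and compute and a tool call to move; the robot and the scene stay as the last step left them, time stands still between calls to the robot, and variables do not carry over. Pictures are saved under pics/ and viewed, and the job is handed in when it is done.

Besides the shell and the picture viewer there is one more tool, called after "Emit:" by a JSON object that holds its "op" and its "data". jog_arm: Moves the arm, as the interface text tells. Its arguments: {"type":"object","properties":{"steps":{"type":"array","items":{"type":"array","items":{"type":"number"}}},"squeeze":{"type":"number"}},"required":["steps"]}

```bash
mkdir -p pics; python3 - <<'E'
from plant import r
import cv2,json
s=r.get_state();print(s)
for n in ["scene","top","wrist"]:
    c=r.capture(n);cv2.imwrite(f"pics/{n}0.png",c["image"][:,:,::-1])
    print(n,{k:(v.tolist() if hasattr(v,'tolist') else v) for k,v in c.items() if k!="image"})
E
```

```text
{'time_s': 0.0, 'joints': array([-5.03590245e+01,  2.05912727e+01,  6.33150147e-01, -2.00172283e-02,
       -7.01374559e+01, -1.65083045e+01]), 'qd': array([ 0.03839019,  0.08126606, -0.04748001,  0.03594511, -0.00342243,
        0.01128053]), 'joint_torque': array([ 6.16699726e-04, -5.82724428e+01,  2.93059319e+01,  6.99745819e+00,
        7.07093335e-03, -1.25412780e-04]), 'tcp_pos': array([ 0.26498348, -0.62029786,  0.2446201 ]), 'eef_rot': array([-8.99908801e+01, -9.69860870e-02,  1.13125846e+02]), 'contact_force': array([-1.21104542,  0.74508833, -0.66676463]), 'moment': array([ 0.01200883, -0.01212291,  0.01352585]), 'gripper_width': 0.08799887520083262}
scene {'vfov': 57.75335985351094, 'cx': 318.3272876489601, 'cy': 237.84210295168666, 'D': [-0.05339590092801805, 0.0, 0.0, 0.0, 0.0], 'R': [[-0.397957358050984, 0.9171733434051379, -0.02056694727279532], [0.48146758424496106, 0.18971850017565917, -0.8556844371685278], [-0.7809090257478155, -0.35042823635965675, -0.517089107086446]], 't': [0.2356675784002378, -0.2219656082537113, 1.30663466111931]}
top {'vfov': 57.508029228021094, 'cx': 321.12098174375524, 'cy': 240.6112941058296, 'D': [-0.059437131521579596, 0.0, 0.0, 0.0, 0.0], 'R': [[-0.13648450540322737, -0.9906206089794308, -0.006541318678831879], [-0.9672755731601345, 0.13468798724042155, -0.21502816480837522], [0.21389236861695213, -0.023020754947344534, -0.9765859406570853]], 't': [0.08109666901559939, 0.5960727464787869, 0.780955305406735]}
wrist {'vfov': 62.032933449818564, 'cx': 327.20787644534136, 'cy': 239.32705940157135, 'D': [0.01813625088375047, 0.0, 0.0, 0.0, 0.0], 'tool_from_camera': [[0.9999995015435116, 0.0006199868142106042, -0.0007826423695666709, 0.0007239276284390916], [0.0009216658573573594, -0.2717360854128187, 0.9623713682443829, -0.14006432239850544], [0.00038398538490121457, -0.9623716098788803, -0.27173652138488236, 0.07280226136566982], [0.0, 0.0, 0.0, 1.0]]}
```

View pics.

View pics/scene0.png

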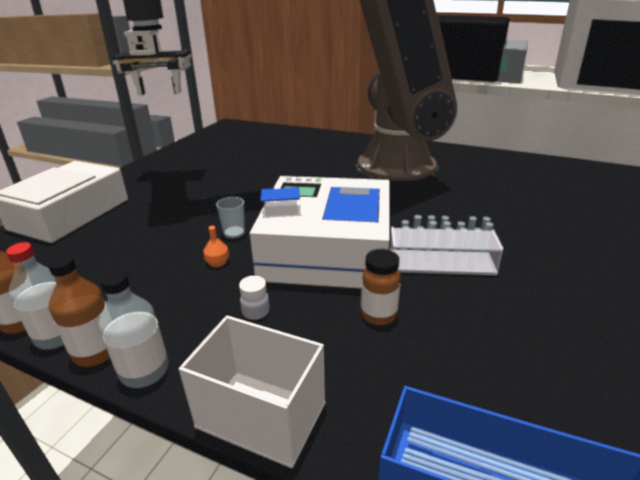

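View pics/top0.png

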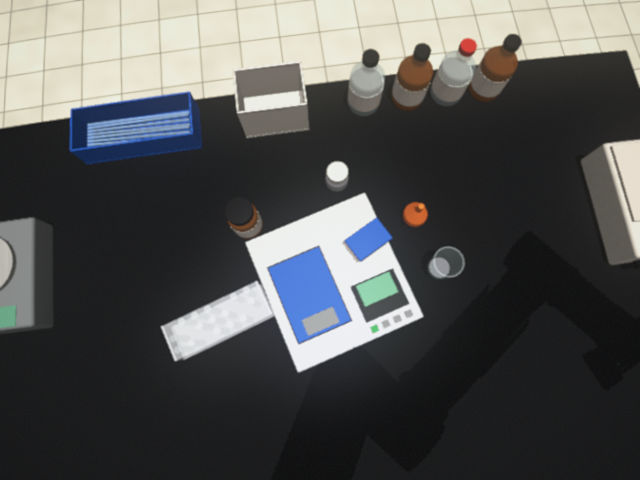

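View pics/wrist0.png

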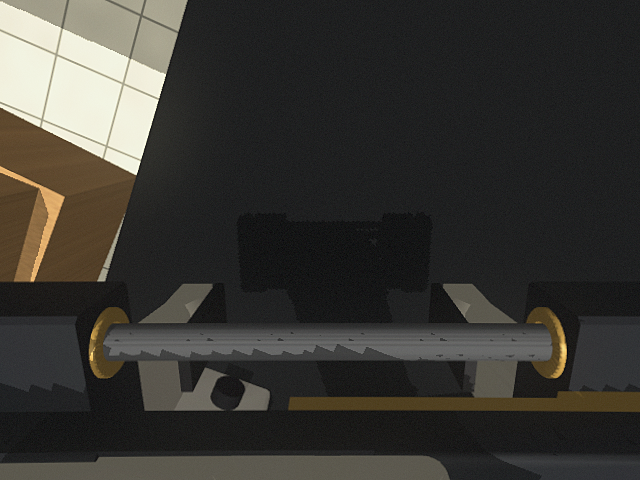

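```bash
python3 - <<'E'
import cv2
i=cv2.imread("pics/top0.png")[185:380,150:475];cv2.imwrite("pics/topc.png",cv2.resize(i,None,fx=2.4,fy=2.4,interpolation=cv2.INTER_CUBIC))
i=cv2.imread("pics/scene0.png")[165:335,190:510];cv2.imwrite("pics/scenec.png",cv2.resize(i,None,fx=2.5,fy=2.5,interpolation=cv2.INTER_CUBIC))
E
```

```text
(no output)
```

View pics/topc.png

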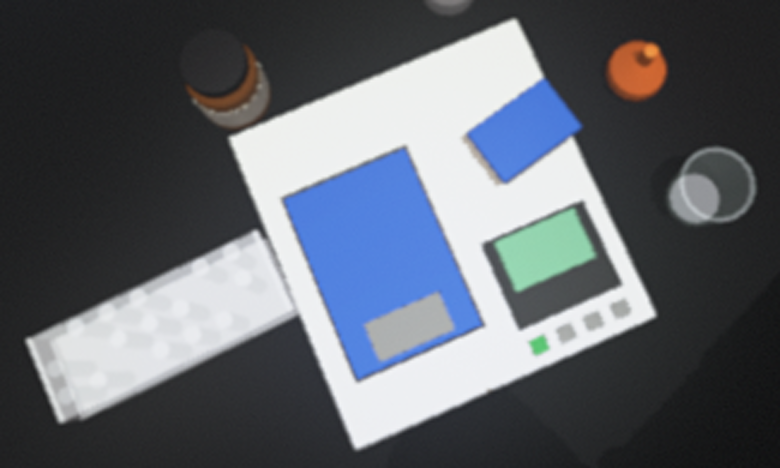

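View pics/scenec.png

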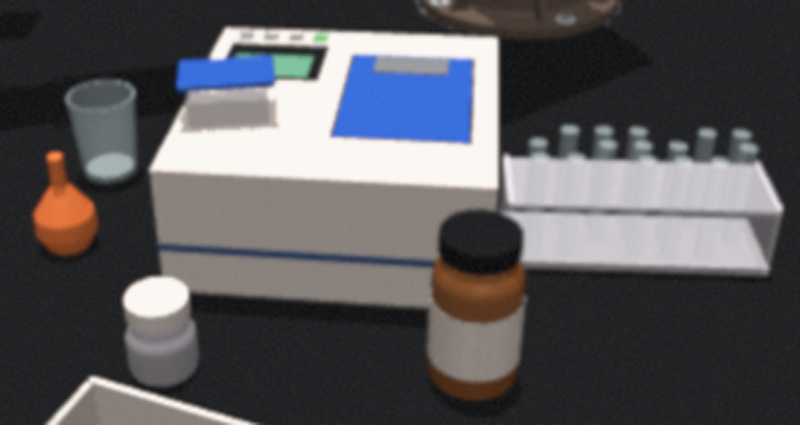

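```bash
cat > h.py <<'E'
import numpy as np,cv2
from plant import r
def K(c):
    f=240/np.tan(np.radians(c["vfov"]/2));return np.array([[f,0,c["cx"]],[0,f,c["cy"]],[0,0,1]])
def proj(c,X,Rt=None):
    R,t=(np.array(c["R"]),np.array(c["t"])) if Rt is None else Rt
    return cv2.projectPoints(np.array(X,float).reshape(-1,3),cv2.Rodrigues(R)[0],t,K(c),np.array(c["D"]))[0][:,0]
def back(c,px,z):
    u=cv2.undistortPoints(np.array(px,float).reshape(-1,1,2),K(c),np.array(c["D"]))[:,0]
    d=np.c_[u,np.ones(len(u))]@np.array(c["R"]);o=-np.array(c["R"]).T@np.array(c["t"])
    return o+d*((z-o[2])/d[:,2])[:,None]
E
python3 - <<'E'
from h import *
from scipy.optimize import least_squares
T=r.capture("top");S=r.capture("scene")
tp=np.array([[230,136],[516,18],[656,317],[357,449],[283,198],[406,148],[484,325],[358,380]])/2.4+[150,185]-.3
sp=np.array([[499,190],[155,172],[227,28],[499,38],[471,141],[333,135],[350,56],[474,60]])/2.5+[190,165]-.3
L=np.array([[130,110],[130,-130],[-120,-130],[-120,110],[70,90],[70,-10],[-75,-10],[-75,90]])/1000
def W(p,P=None,z=.11):
    P=L if P is None else P
    c,s=np.cos(p[2]),np.sin(p[2]);return np.c_[P@np.array([[c,s],[-s,c]])+p[:2],np.full(len(P),z)]
for n,C,px in(("top",T,tp),("scene",S,sp)):
    w=back(C,px,.11);q=least_squares(lambda p:(W(p)-w)[:,:2].ravel(),[.5,-.2,-.1]).x
    print(n,q[:2],np.degrees(q[2]));print(((W(q)-w)*1000).round(1)[:,:2].tolist())
q=least_squares(lambda p:np.r_[(proj(T,W(p))-tp).ravel(),(proj(S,W(p))-sp).ravel()],q).x
print(q,np.degrees(q[2]))
np.save("pose.npy",q)
print("press",W(q,np.array([[-.058,.04]])),"cuv",W(q,np.array([[-.03,.04]])),"hinge",W(q,np.array([[.07,.04]])))
b=np.array([[465,135],[545,80],[582,126],[505,183]])/2.4+[150,185]-.3
w=back(T,b,.146);print("box",w, "in phot",(w[:,:2]-q[:2])@np.array([[np.cos(q[2]),-np.sin(q[2])],[np.sin(q[2]),np.cos(q[2])]]))
# rack top corners at z .057
rk=np.array([[25,340],[255,232],[298,312],[60,422]])/2.4+[150,185]
w=back(T,rk,.057);print("rack in phot",(w[:,:2]-q[:2])@np.array([[np.cos(q[2]),-np.sin(q[2])],[np.sin(q[2]),np.cos(q[2])]]))
E
```

```text
top [ 0.51224171 -0.00356516] 15.352173685064843
[[-1.0, -0.2], [-0.6, -0.4], [0.6, -0.7], [-0.1, 0.7], [-0.4, -0.4], [0.7, 0.2], [0.3, 0.5], [0.4, 0.3]]
scene [ 0.5142886  -0.00137626] 15.943306923191743
[[-2.3, 0.5], [-0.3, -3.3], [2.1, -0.7], [0.3, -0.9], [3.4, 1.6], [3.0, 1.4], [-4.1, 2.1], [-2.1, -0.6]]
[ 0.51236426 -0.00281885  0.27199168] 15.583975528518286
press [[0.44575045 0.02012894 0.11      ]] cuv [[0.47272111 0.02765115 0.11      ]] hinge [[0.56904488 0.05451619 0.11      ]]
box [[ 0.57787541 -0.03803631  0.146     ]
 [ 0.61072814 -0.10244845  0.146     ]
 [ 0.57275415 -0.12349577  0.146     ]
 [ 0.53892048 -0.06134606  0.146     ]] in phot [[ 0.05364163 -0.05152239]
 [ 0.06798227 -0.12239249]
 [ 0.02574992 -0.13246434]
 [ 0.00985659 -0.06350996]]
rack in phot [[ 0.05620851  0.32251012]
 [ 0.06358742  0.12293767]
 [-0.00866859  0.11520939]
 [-0.01403885  0.31803361]]
```

Emit:
{"op": "jog_arm", "data": {"steps": [[1,0,0,0,3.9],[1,0,0,0,3.8],[1,0.028,0,-0.017,0],[1,0.028,0,-0.017,0],[1,0.028,0,-0.017,0],[1,0.028,0,-0.017,0],[1,0.028,0,-0.017,0],[1,0.028,0,-0.017,0],[1,0.028,0,-0.017,0],[1,0.028,0,-0.017,0],[1,0.028,0,-0.017,0],[1,0.028,0,-0.017,0]], "squeeze": 20}}

```text
time_s: 1.25
tcp_pos: [0.3546, -0.3041, 0.2457]
eef_rot: [-90.0, 0.0, 105.4]
contact_force: [0.6, -0.2, 0.3]
gripper_width: 0.0133
```

Emit:
{"op": "jog_arm", "data": {"steps": [[1,0.028,0,-0.017,0],[1,0.028,0,-0.017,0],[1,0.028,0,-0.017,0],[1,0.028,0,-0.017,0],[1,0.028,0,-0.017,0],[1,0.028,0,-0.017,0],[1,0.028,0,-0.017,0],[1,0.028,0,-0.017,0],[1,0.028,0,-0.017,0],[1,0.0,0,0,0],[1,0,0,0,0]]}}

```text
time_s: 2.17
tcp_pos: [0.4352, -0.0205, 0.2455]
eef_rot: [-90.0, -0.0, 105.6]
contact_force: [-0.4, -0.3, 0.4]
gripper_width: 0.0003
```

Emit:
{"op": "jog_arm", "data": {"steps": [[1,0.018,0,-0.011,0],[1,0.018,0,-0.011,0],[1,0,0.025,0,0],[1,0,0.025,0,0],[1,0,0.025,0,0],[1,0,0.015,0,0],[1,0,0.0,0,0]]}}

```text
time_s: 2.75
tcp_pos: [0.4443, 0.0169, 0.1526]
eef_rot: [-89.7, 0.0, 105.3]
contact_force: [-0.6, -0.5, -0.4]
gripper_width: 0.0005
```

```bash
python3 - <<'E'
from h import *
s=r.get_state();print(s["tcp_pos"],s["eef_rot"],s["contact_force"])
for n in("wrist","scene","top"):
    i=r.capture(n)["image"][:,:,::-1]
    if n=="scene": i=cv2.resize(i[100:320,190:480],None,fx=2.5,fy=2.5)
    if n=="top": i=cv2.resize(i[160:380,220:460],None,fx=2.5,fy=2.5)
    cv2.imwrite(f"pics/{n}1.png",i)
E
```

```text
[0.44425898 0.01691489 0.15262199] [-8.96686386e+01  2.51203387e-02  1.05335722e+02] [-0.6472722  -0.46840584 -0.37413696]
```

View pics/wrist1.png

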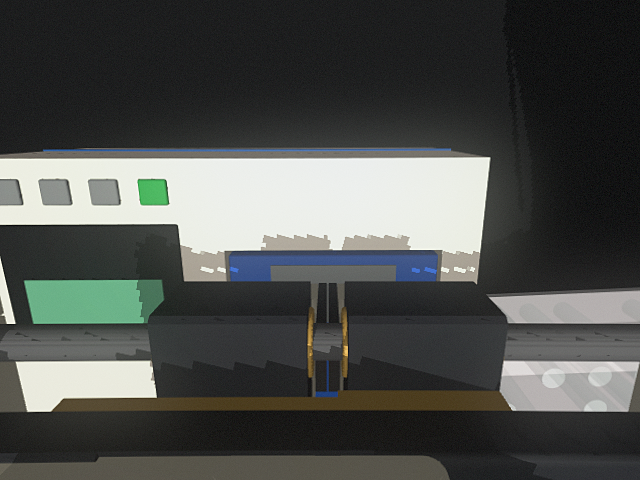

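View pics/scene1.png

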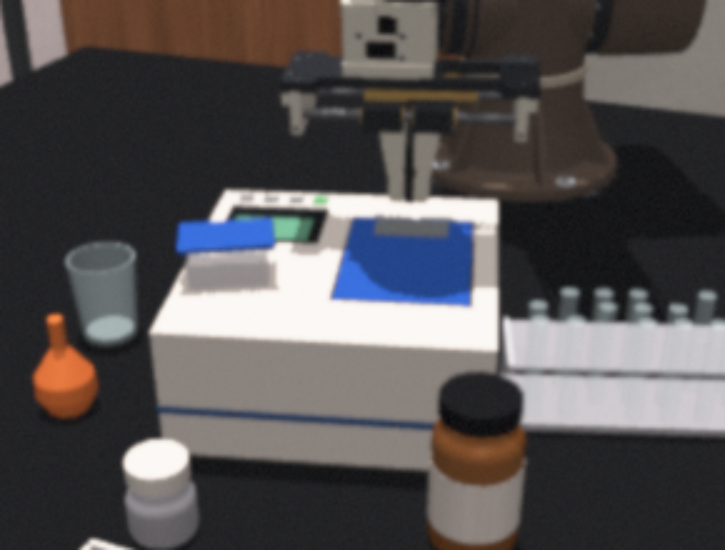

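Emit:
{"op": "jog_arm", "data": {"steps": [[1,0,0.002,0,0],[1,0,0.002,0,0],[1,0,0.002,0,0],[1,0,0.002,0,0],[1,0,0.002,0,0],[1,0,0.002,0,0],[1,0,0.002,0,0]]}}

```text
time_s: 3.48
tcp_pos: [0.4465, 0.0187, 0.1414]
eef_rot: [-90.0, -0.0, 105.4]
contact_force: [0.2, -0.9, 0.2]
gripper_width: 0.0002
```

Emit:
{"op": "jog_arm", "data": {"steps": [[1,0,0.002,0,0],[1,0,0.002,0,0],[1,0,0.002,0,0]]}}

```text
time_s: 3.73
tcp_pos: [0.4465, 0.0187, 0.1353]
eef_rot: [-90.0, 0.0, 105.4]
contact_force: [-0.1, -0.2, -0.7]
gripper_width: 0.0004
```

Emit:
{"op": "jog_arm", "data": {"steps": [[1,0,0.002,0,0],[1,0,0.002,0,0],[1,0,0.002,0,0],[1,0,0.002,0,0],[1,0,0.002,0,0],[1,0,0.002,0,0],[1,0,0.001,0,0],[1,0,0,0,0],[1,0,0,0,0]]}}

```text
time_s: 4.48
tcp_pos: [0.4466, 0.0186, 0.1225]
eef_rot: [-90.0, 0.0, 105.4]
contact_force: [0.8, 0.1, 1.4]
gripper_width: 0.0004
```

Emit:
{"op": "jog_arm", "data": {"steps": [[1,0,0.001,0,0],[1,0,0.001,0,0],[1,0,0,0,0],[1,0,0,0,0]]}}

```text
time_s: 4.82
tcp_pos: [0.4468, 0.0187, 0.1212]
eef_rot: [-90.0, 0.0, 105.5]
contact_force: [-2.7, 0.6, 9.0]
gripper_width: 0.0004
```

Emit:
{"op": "jog_arm", "data": {"steps": [[1,0,-0.002,0,0],[1,0,-0.002,0,0],[1,0,-0.005,0,0],[1,0,-0.015,0,0],[1,0,-0.025,0,0],[1,0,-0.025,0,0],[1,0,-0.025,0,0],[1,0,-0.025,0,0],[1,0,-0.025,0,0],[1,0,-0.02,0,0],[1,0,0,0,0],[1,0,0,0,0]]}}

```text
time_s: 5.82
tcp_pos: [0.4468, 0.0188, 0.2907]
eef_rot: [-90.1, -0.0, 105.4]
contact_force: [-0.0, 0.2, 0.4]
gripper_width: 0.0003
```

```bash
python3 - <<'E'
from h import *
for n in("scene","top"):
    i=r.capture(n)["image"][:,:,::-1]
    if n=="scene": i=cv2.resize(i[80:320,190:480],None,fx=2,fy=2)
    if n=="top": i=cv2.resize(i[160:380,220:460],None,fx=2.5,fy=2.5)
    cv2.imwrite(f"pics/{n}2.png",i)
E
```

```text
(no output)
```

View pics/scene2.png

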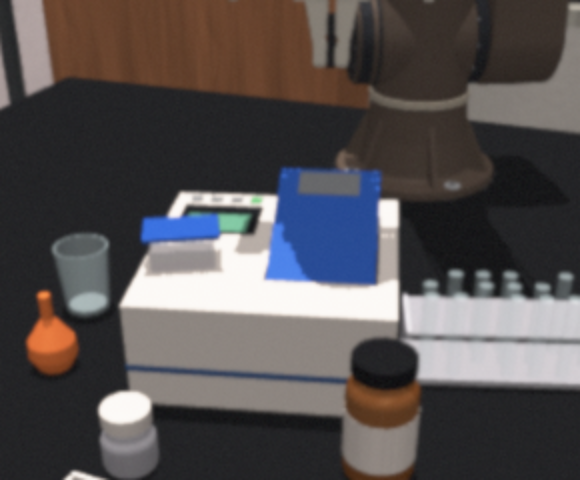

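Emit:
{"op": "jog_arm", "data": {"steps": [[1,0,0,0,0],[1,0,0,0,0],[1,0,0,0,0],[1,0,0,0,0],[1,0,0,0,0],[1,0,0,0,0],[1,0,0,0,0],[1,0,0,0,0],[1,0,0,0,0],[1,0,0,0,0],[1,0,0,0,0],[1,0,0,0,0]]}}

```text
time_s: 6.92
tcp_pos: [0.4466, 0.0186, 0.2896]
eef_rot: [-90.0, -0.0, 105.4]
contact_force: [0.1, -0.2, -1.0]
gripper_width: -0.0
```

Emit:
{"op": "jog_arm", "data": {"steps": [[1,0,0,0,0],[1,0,0,0,0],[1,0,0,0,0],[1,0,0,0,0],[1,0,0,0,0],[1,0,0,0,0],[1,0,0,0,0],[1,0,0,0,0],[1,0,0,0,0],[1,0,0,0,0],[1,0,0,0,0],[1,0,0,0,0]]}}

```text
time_s: 7.92
tcp_pos: [0.4466, 0.0186, 0.2895]
eef_rot: [-90.0, -0.0, 105.4]
contact_force: [-0.6, 0.5, 0.1]
gripper_width: 0.0005
```

Emit:
{"op": "jog_arm", "data": {"steps": [[1,0,0,0,0],[1,0,0,0,0],[1,0,0,0,0],[1,0,0,0,0],[1,0,0,0,0],[1,0,0,0,0],[1,0,0,0,0],[1,0,0,0,0],[1,0,0,0,0],[1,0,0,0,0],[1,0,0,0,0],[1,0,0,0,0]]}}

```text
time_s: 8.92
tcp_pos: [0.4466, 0.0186, 0.2896]
eef_rot: [-90.0, 0.0, 105.4]
contact_force: [-0.5, 0.6, 0.1]
gripper_width: 0.0003
```

```bash
python3 - <<'E'
from h import *
for n in("scene","top"):
    i=r.capture(n)["image"][:,:,::-1]
    cv2.imwrite(f"pics/{n}3r.png",i)
    if n=="scene": i=cv2.resize(i[80:320,190:480],None,fx=2,fy=2)
    if n=="top": i=cv2.resize(i[160:380,220:460],None,fx=2.5,fy=2.5)
    cv2.imwrite(f"pics/{n}3.png",i)
E
```

```text
(no output)
```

View pics/scene3.png

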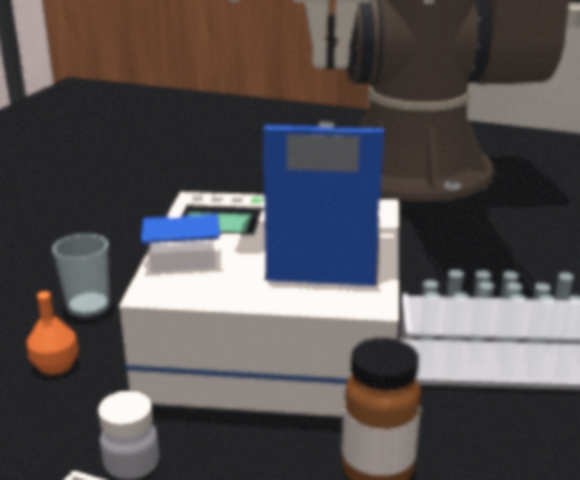

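View pics/top3.png

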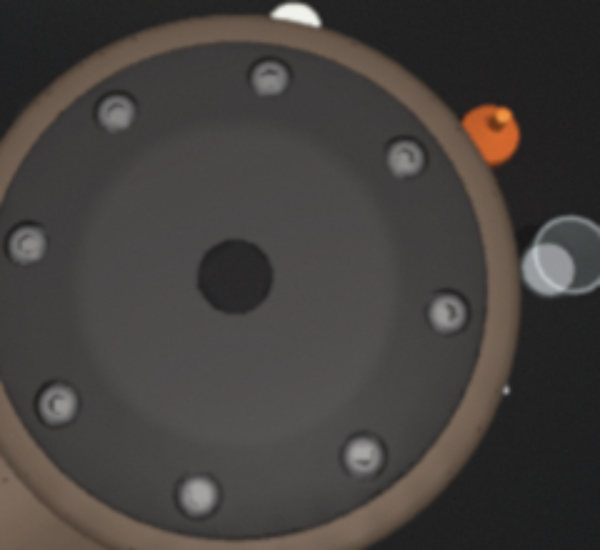

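Emit:
{"op": "jog_arm", "data": {"steps": [[1,0.001,0,-0.014,0],[1,0.001,0,-0.0135,0],[1,0,0.025,0,0],[1,0,0.025,0,0],[1,0,0.025,0,0],[1,0,0.025,0,0],[1,0,0.01,0,0],[1,0,0,0,0],[1,0,0,0,0]]}}

```text
time_s: 9.77
tcp_pos: [0.4715, 0.0271, 0.1798]
eef_rot: [-89.7, 0.1, 105.4]
contact_force: [-156.8, -48.1, 102.9]
gripper_width: 0.0003
```

```bash
python3 - <<'E'
from h import *
s=r.get_state();print(s["tcp_pos"])
i=r.capture("wrist")["image"][:,:,::-1]
cv2.imwrite(f"pics/wrist4.png",i)
E
```

```text
[0.47150146 0.02708441 0.17979849]
```

View pics/wrist4.png

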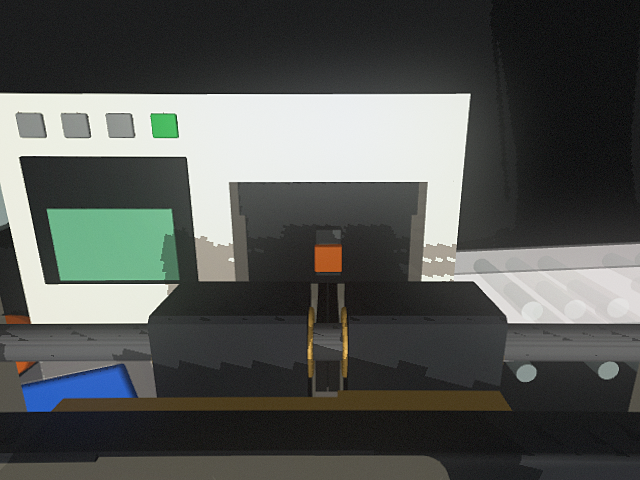

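```bash
python3 - <<'E'
from h import *
i=r.capture("scene")["image"][:,:,::-1]
cv2.imwrite(f"pics/scene4.png",cv2.resize(i[0:320,160:560],None,fx=1.9,fy=1.9,interpolation=cv2.INTER_CUBIC))
s=r.get_state();print(s["contact_force"],s["moment"],s["joint_torque"],s["time_s"],s["joints"])
E
```

```text
[-1.27629457  0.66228638 -0.35043734] [0.00575754 0.05962743 0.01871931] [-2.27268557e-01 -3.19475985e+01  2.54692680e+01  6.16662428e+00
 -5.48127070e-01 -4.06690815e-03] 9.8667 [ 2.72583996e+01  4.58743832e+00 -2.93912243e+01  2.61060526e-03
 -5.61446167e+01 -1.01842667e+02]
```

View pics/scene4.png

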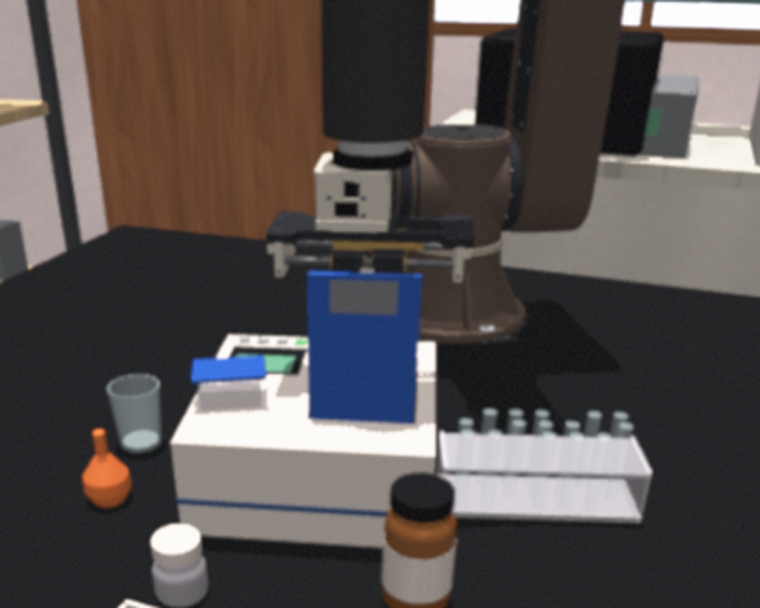

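```bash
python3 - <<'E'
from h import *
from scipy.spatial.transform import Rotation as Ro
s=r.get_state();print(s["tcp_pos"],s["eef_rot"],s["contact_force"],s["time_s"])
R=Ro.from_euler("xyz",s["eef_rot"],degrees=True).as_matrix()
c=r.capture("scene")
def cr(X): return ((proj(c,X)-[160,0])*1.9).round().tolist()
for z in(-.039,.039,-.096):
  for y in(-.047,-.09): print(z,y,cr([s["tcp_pos"]+R@np.array([x,y,z]) for x in(-.0965,-.039,.039,.0965)]))
q=[.5123,-.003,np.radians(15.45)]
def P(x,y,z): return [q[0]+x*np.cos(q[2])-y*np.sin(q[2]),q[1]+x*np.sin(q[2])+y*np.cos(q[2]),z]
for th in(1.4,1.45,1.5,1.55):
  print(th,cr([P(.07-.145*np.cos(th)+o*np.sin(th),y,.106+.145*np.sin(th)+o*np.cos(th)) for o in(.004,-.004) for y in(-.01,.09)]))
s=r.get_state();print(s["tcp_pos"],s["eef_rot"],s["contact_force"],s["time_s"])
E
```

```text
[0.4716884  0.02724754 0.18034113] [-8.98797890e+01  2.74187231e-02  1.05417218e+02] [-1.27629457  0.66228638 -0.35043734] 9.8667
-0.039 -0.047 [[267.0, 275.0], [326.0, 277.0], [409.0, 279.0], [471.0, 281.0]]
-0.039 -0.09 [[265.0, 231.0], [326.0, 232.0], [411.0, 234.0], [475.0, 236.0]]
0.039 -0.047 [[280.0, 250.0], [335.0, 252.0], [411.0, 253.0], [468.0, 255.0]]
0.039 -0.09 [[278.0, 209.0], [335.0, 210.0], [413.0, 211.0], [472.0, 213.0]]
-0.096 -0.047 [[256.0, 296.0], [319.0, 298.0], [407.0, 301.0], [473.0, 304.0]]
-0.096 -0.09 [[253.0, 250.0], [319.0, 251.0], [409.0, 254.0], [478.0, 256.0]]
1.4 [[309.0, 268.0], [421.0, 271.0], [310.0, 267.0], [421.0, 270.0]]
1.45 [[308.0, 270.0], [421.0, 273.0], [309.0, 268.0], [421.0, 271.0]]
1.5 [[307.0, 272.0], [421.0, 275.0], [308.0, 270.0], [421.0, 273.0]]
1.55 [[306.0, 274.0], [421.0, 278.0], [307.0, 272.0], [421.0, 275.0]]
[0.47302596 0.02787172 0.18098653] [-9.00707088e+01  6.10381600e-03  1.05436746e+02] [-0.30761786  0.40663435  0.05994049] 9.9167
```

```bash
python3 - <<'E'
from h import *
from scipy.spatial.transform import Rotation as Ro
c=r.capture("wrist")
R=Ro.from_euler("xyz",[-89.7,.1,105.4],degrees=True).as_matrix();p=np.array([.4715,.0271,.1798])
T=np.array(c["tool_from_camera"]);Rc=R@T[:3,:3];o=p+R@T[:3,3]
for z in(.098,.095):
  for px in([328,246],[328,272],[328,259]):
    u=cv2.undistortPoints(np.array([[px]],float),K(c),np.array(c["D"]))[0,0];d=Rc@np.r_[u,1]
    X=o+d*(z-o[2])/d[2];print(z,px,X.round(4),"tool",(R.T@(X-p)).round(4))
cv2.imwrite("pics/w5.png",cv2.resize(c["image"][180:300,250:410,::-1],None,fx=4,fy=4))
s=r.get_state();print(s["tcp_pos"],s["eef_rot"],s["contact_force"],s["time_s"])
E
```

```text
0.098 [328, 246] [0.4649 0.0262 0.098 ] tool [0.0011 0.0818 0.0062]
0.098 [328, 272] [0.4803 0.0305 0.098 ] tool [ 0.0011  0.0817 -0.0098]
0.098 [328, 259] [0.4725 0.0283 0.098 ] tool [ 0.0011  0.0818 -0.0017]
0.095 [328, 246] [0.4657 0.0265 0.095 ] tool [0.0011 0.0848 0.0053]
0.095 [328, 272] [0.4814 0.0308 0.095 ] tool [ 0.0011  0.0847 -0.0109]
0.095 [328, 259] [0.4735 0.0286 0.095 ] tool [ 0.0011  0.0848 -0.0028]
[0.47363771 0.02817754 0.18125729] [-9.01588471e+01 -4.61262378e-03  1.05447005e+02] [ 1.41378571 -0.24176715  0.29072017] 9.9667
```

View pics/w5.png

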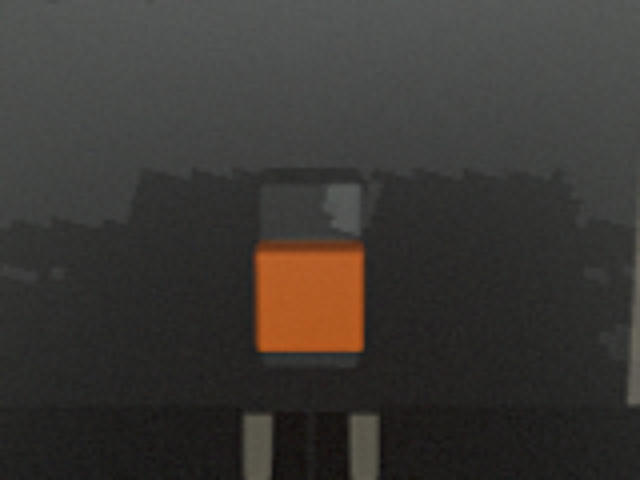

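Emit:
{"op": "jog_arm", "data": {"steps": [[1,0,0.006,0,0],[1,0,0.01,0,0],[1,0,0.01,0,0],[1,0,0.01,0,0],[1,0,0.01,0,0],[1,0,0.006,0,0],[1,0,0.004,0,0],[1,0,0.002,0,0],[1,0,0,0,0]]}}

```text
time_s: 10.72
tcp_pos: [0.4725, 0.0279, 0.1212]
eef_rot: [-90.0, 0.0, 105.4]
contact_force: [0.5, 0.5, 0.4]
gripper_width: 0.0001
```

Emit:
{"op": "jog_arm", "data": {"steps": [[1,0,0.002,0,0],[1,0,0.002,0,0],[1,0,0.002,0,0],[1,0,0.001,0,0],[1,0,0.001,0,0],[1,0,0,0,0]]}}

```text
time_s: 11.22
tcp_pos: [0.4728, 0.028, 0.1137]
eef_rot: [-90.0, -0.0, 105.4]
contact_force: [-0.1, 0.2, 1.2]
gripper_width: 0.0004
```

Emit:
{"op": "jog_arm", "data": {"steps": [[1,0,0.002,0,0],[1,0,0.002,0,0],[1,0,0.001,0,0],[1,0,0.001,0,0],[1,0,0,0,0],[1,0,0,0,0]]}}

```text
time_s: 11.72
tcp_pos: [0.4724, 0.0278, 0.1074]
eef_rot: [-90.0, 0.0, 105.4]
contact_force: [1.0, 0.3, -0.3]
gripper_width: 0.0005
```

Emit:
{"op": "jog_arm", "data": {"steps": [[1,0,0.001,0,0],[1,0,0.0005,0,0],[1,0,0,0,0],[1,0,0,0,0]]}}

```text
time_s: 12.05
tcp_pos: [0.4725, 0.0278, 0.1071]
eef_rot: [-90.0, 0.0, 105.5]
contact_force: [-5.6, 0.9, 14.7]
gripper_width: 0.0006
```

Emit:
{"op": "jog_arm", "data": {"steps": [[1,0,-0.003,0,0],[1,0,-0.01,0,0],[1,0,-0.02,0,0],[1,0,-0.025,0,0],[1,0,-0.025,0,0],[1,0,-0.025,0,0],[1,0,-0.025,0,0],[1,0,-0.025,0,0],[1,0,-0.02,0,0],[1,0,-0.012,0,0],[1,0,-0.006,0,0],[1,0,0,0,0]]}}

```text
time_s: 13.05
tcp_pos: [0.4727, 0.028, 0.3029]
eef_rot: [-90.1, -0.0, 105.4]
contact_force: [0.2, 0.6, -0.0]
gripper_width: 0.0003
```

```bash
python3 - <<'E'
from h import *
s=r.get_state();print(s["tcp_pos"],s["eef_rot"],s["contact_force"])
i=r.capture("wrist")["image"][:,:,::-1]
cv2.imwrite(f"pics/wrist6.png",i)
i=r.capture("scene")["image"][:,:,::-1]
cv2.imwrite(f"pics/scene6.png",cv2.resize(i[60:320,160:500],None,fx=2,fy=2))
E
```

```text
[0.47271259 0.02795806 0.30290906] [-9.00822753e+01 -1.67978730e-02  1.05435589e+02] [ 0.22215348  0.63894515 -0.03001731]
```

View pics/wrist6.png

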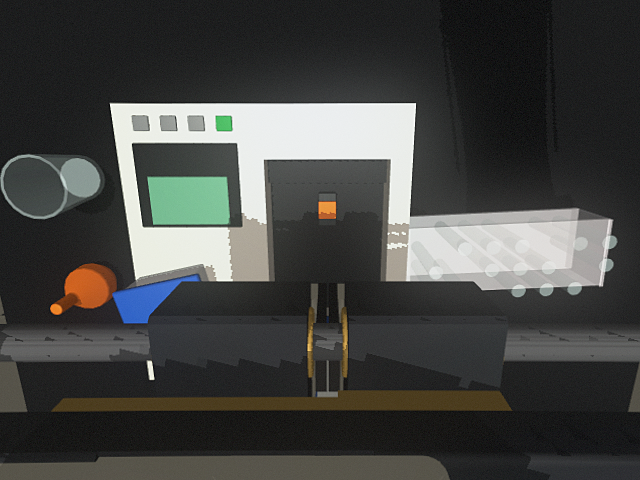

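View pics/scene6.png

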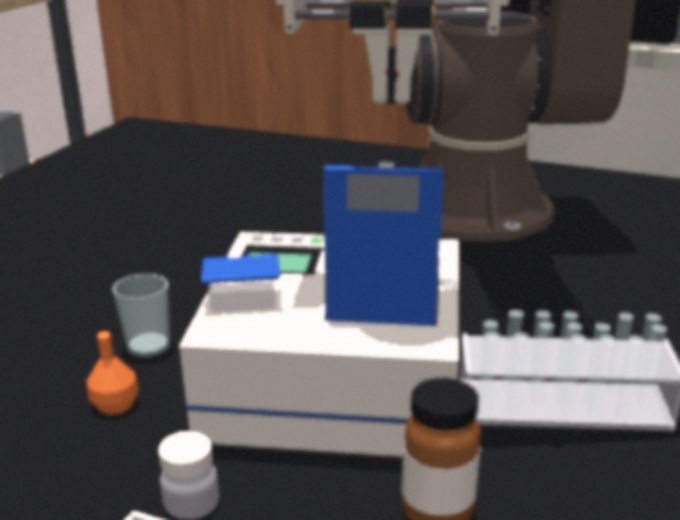

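Emit:
{"op": "jog_arm", "data": {"steps": [[1,0,0,-0.01,0],[1,0,0,-0.02,0],[1,0,0,-0.025,0],[1,0,0,-0.025,0],[1,0,0,-0.025,0],[1,0,0,-0.015,0],[1,0,0,-0.01,0],[1,0,0,0,0],[1,0,0,0,0]]}}

```text
time_s: 13.9
tcp_pos: [0.5977, 0.0624, 0.3006]
eef_rot: [-89.9, 0.0, 105.4]
contact_force: [-0.4, -0.5, -0.5]
gripper_width: 0.0001
```

Emit:
{"op": "jog_arm", "data": {"steps": [[1,0,0.01,0,0],[1,0,0.015,0,0],[1,0,0.015,0,0],[1,0,0.01,0,0],[1,0,0.008,0,0],[1,0,0,0,0],[1,0,0,0,0]]}}

```text
time_s: 14.48
tcp_pos: [0.5977, 0.0624, 0.2441]
eef_rot: [-90.0, 0.0, 105.4]
contact_force: [0.3, 0.2, 0.5]
gripper_width: 0.0006
```

```bash
python3 - <<'E'
from h import *
s=r.get_state();p=s["tcp_pos"];print(p,s["eef_rot"],s["contact_force"])
q=[.5123,-.003,np.radians(15.45)];c,sn=np.cos(q[2]),np.sin(q[2])
d=p[:2]-q[:2];print("phot",d[0]*c+d[1]*sn,-d[0]*sn+d[1]*c)
i=r.capture("scene")["image"][:,:,::-1]
cv2.imwrite(f"pics/scene7.png",cv2.resize(i[0:320,160:500],None,fx=1.8,fy=1.8))
H=np.array([70,106.])
for th in np.arange(1.5,-.06,-.1):
    E=H+125*np.array([-np.cos(th),np.sin(th)])+4*np.array([np.sin(th),np.cos(th)])
    print(round(th,2),"tcp x,z",(E+[9.5,19]).round(1))
E
```

```text
[0.59767352 0.06236693 0.24414999] [-8.99904697e+01  1.54720460e-02  1.05444975e+02] [0.30143179 0.24769883 0.54651131]
phot 0.099701981055492 0.04026150792975128
1.5 tcp x,z [ 74.6 250. ]
1.4 tcp x,z [ 62.2 248.9]
1.3 tcp x,z [ 49.9 246.5]
1.2 tcp x,z [ 37.9 243. ]
1.1 tcp x,z [ 26.4 238.2]
1.0 tcp x,z [ 15.3 232.3]
0.9 tcp x,z [  4.9 225.4]
0.8 tcp x,z [ -4.7 217.5]
0.7 tcp x,z [-13.5 208.6]
0.6 tcp x,z [-21.4 198.9]
0.5 tcp x,z [-28.3 188.4]
0.4 tcp x,z [-34.1 177.4]
0.3 tcp x,z [-38.7 165.8]
0.2 tcp x,z [-42.2 153.8]
0.1 tcp x,z [-44.5 141.5]
-0.0 tcp x,z [-45.5 129. ]
```

View pics/scene7.png

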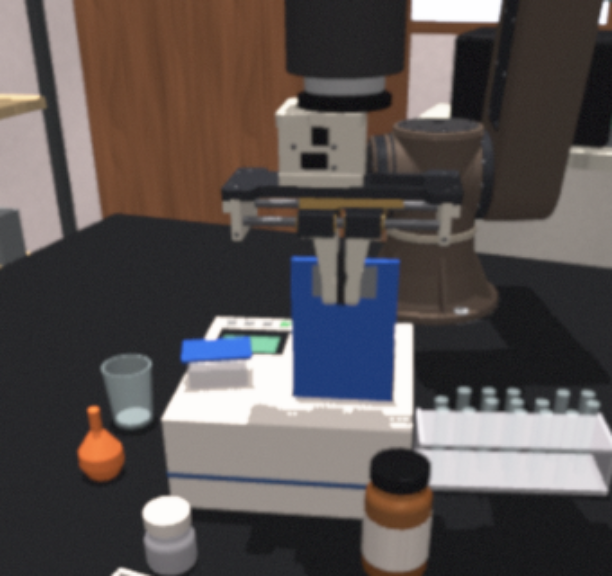

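Emit:
{"op": "jog_arm", "data": {"steps": [[1,0,0,0.008,0],[1,0,0,0.008,0],[1,0,0,0.006,0],[1,0,0,0.004,0],[1,0,0,0.004,0],[1,0,0,0.004,0],[1,0,0,0.004,0],[1,0,0,0.004,0],[1,0,0,0.004,0],[1,0,0,0.004,0],[1,0,0,0.004,0],[1,0,0,0.004,0]]}}

```text
time_s: 15.53
tcp_pos: [0.5416, 0.0469, 0.244]
eef_rot: [-90.0, 0.0, 105.4]
contact_force: [0.9, 0.5, -0.2]
gripper_width: 0.0005
```

Emit:
{"op": "jog_arm", "data": {"steps": [[1,0,0,0.004,0],[1,0,0.0024,0.0058,0],[1,0,0.0024,0.0058,0],[1,0,0.003,0.0055,0],[1,0,0.003,0.0055,0],[1,0,0.0035,0.0052,0],[1,0,0.0035,0.0052,0],[1,0,0.0039,0.0048,0],[1,0,0.0039,0.0048,0],[1,0,0.0045,0.0044,0],[1,0,0.0045,0.0044,0]]}}

```text
time_s: 16.45
tcp_pos: [0.488, 0.0321, 0.209]
eef_rot: [-90.0, 0.0, 105.4]
contact_force: [0.4, -0.3, 1.5]
gripper_width: 0.0004
```

```bash
python3 - <<'E'
from h import *
s=r.get_state();p=s["tcp_pos"];print(p,s["eef_rot"],s["contact_force"])
q=[.5123,-.003,np.radians(15.45)];c,sn=np.cos(q[2]),np.sin(q[2])
d=p[:2]-q[:2];print("phot",d[0]*c+d[1]*sn,-d[0]*sn+d[1]*c)
i=r.capture("scene")["image"][:,:,::-1]
cv2.imwrite(f"pics/scene8.png",cv2.resize(i[60:320,160:500],None,fx=2,fy=2))
E
```

```text
[0.48803981 0.03213887 0.20899514] [-8.99901799e+01  1.76831163e-03  1.05434907e+02] [ 0.35580104 -0.3145227   1.48818309]
phot -0.014022600048292429 0.04033191774866793
```

View pics/scene8.png

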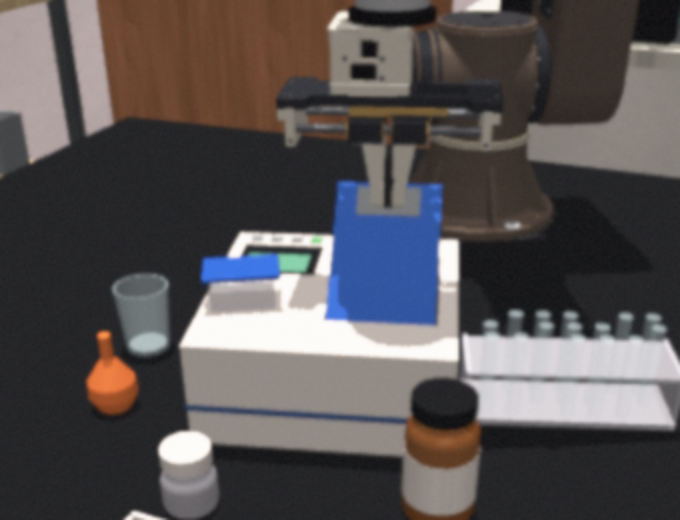

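Emit:
{"op": "jog_arm", "data": {"steps": [[1,0,0.0049,0.004,0],[1,0,0.0049,0.004,0],[1,0,0.0052,0.0036,0],[1,0,0.0052,0.0036,0],[1,0,0.0055,0.0032,0],[1,0,0.0055,0.0032,0],[1,0,0.0058,0.0026,0],[1,0,0.0058,0.0026,0],[1,0,0.004,0.002,0],[1,0,0.004,0.002,0],[1,0,0.004,0.002,0]]}}

```text
time_s: 17.42
tcp_pos: [0.4568, 0.0235, 0.1543]
eef_rot: [-90.0, 0.0, 105.4]
contact_force: [0.4, 0.8, 1.1]
gripper_width: 0.0007
```

Emit:
{"op": "jog_arm", "data": {"steps": [[1,0,0.002,0.001,0],[1,0,0.002,0.001,0],[1,0,0.002,0.001,0],[1,0,0.002,0.001,0],[1,0,0.002,0.001,0],[1,0,0.002,0.001,0],[1,0,0.002,0.001,0],[1,0,0.002,0,0],[1,0,0.002,0,0],[1,0,0.002,0,0],[1,0,0.002,0,0],[1,0,0.002,0,0]]}}

```text
time_s: 18.42
tcp_pos: [0.4502, 0.0217, 0.1305]
eef_rot: [-90.0, 0.0, 105.4]
contact_force: [1.0, 0.6, 1.7]
gripper_width: 0.0006
```

Emit:
{"op": "jog_arm", "data": {"steps": [[1,0,0.001,0,0],[1,0,0.001,0,0],[1,0,0.001,0,0],[1,0,0,0,0],[1,0,0,0,0]]}}

```text
time_s: 18.83
tcp_pos: [0.4502, 0.0217, 0.1277]
eef_rot: [-90.0, -0.0, 105.4]
contact_force: [-0.0, 0.7, 0.7]
gripper_width: 0.0006
```

Emit:
{"op": "jog_arm", "data": {"steps": [[1,0,0.001,0,0],[1,0,0.0005,0,0],[1,0,0,0,0],[1,0,-0.002,0,0],[1,0,-0.002,0,0],[1,0,-0.002,0,0],[1,0,-0.004,0,0],[1,0,-0.01,0,0],[1,0,-0.02,0,0],[1,0,-0.025,0,0],[1,0,-0.025,0,0],[1,0,-0.02,0,0]]}}

```text
time_s: 19.83
tcp_pos: [0.4503, 0.0217, 0.2383]
eef_rot: [-90.1, 0.0, 105.4]
contact_force: [0.3, -0.3, -1.2]
gripper_width: 0.0007
```

Emit:
{"op": "jog_arm", "data": {"steps": [[1,0,-0.025,0,0],[1,0,-0.025,0,0],[1,0,-0.02,0,0],[1,0,-0.01,0,0],[1,0,0,0,0]]}}

```text
time_s: 20.25
tcp_pos: [0.451, 0.0219, 0.3186]
eef_rot: [-90.2, -0.0, 105.4]
contact_force: [0.3, 0.3, -0.4]
gripper_width: 0.0002
```

```bash
python3 - <<'E'
from h import *
s=r.get_state();p=s["tcp_pos"];print(s["time_s"],p,s["eef_rot"],s["contact_force"])
i=r.capture("scene")["image"][:,:,::-1]
cv2.imwrite(f"pics/scene9.png",cv2.resize(i[60:320,160:500],None,fx=2,fy=2))
i=r.capture("wrist")["image"][:,:,::-1]
cv2.imwrite(f"pics/wrist9.png",i)
E
```

```text
20.25 [0.45100724 0.02193175 0.31858786] [-9.02358630e+01 -2.04735985e-02  1.05445390e+02] [ 0.34198307  0.291041   -0.37180809]
```

View pics/scene9.png

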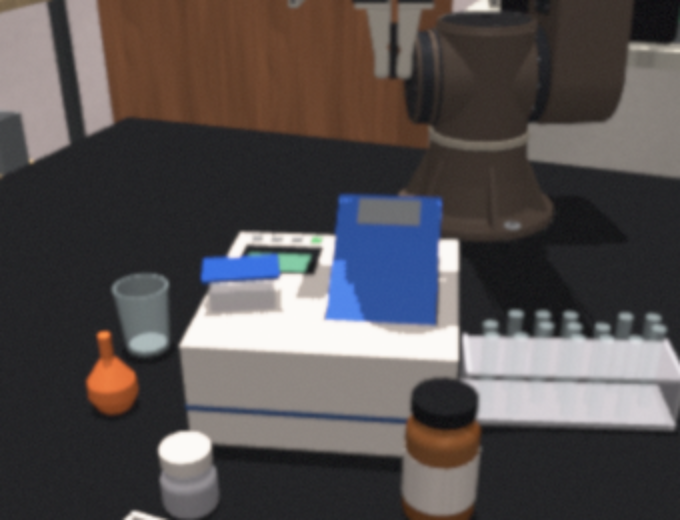

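View pics/wrist9.png

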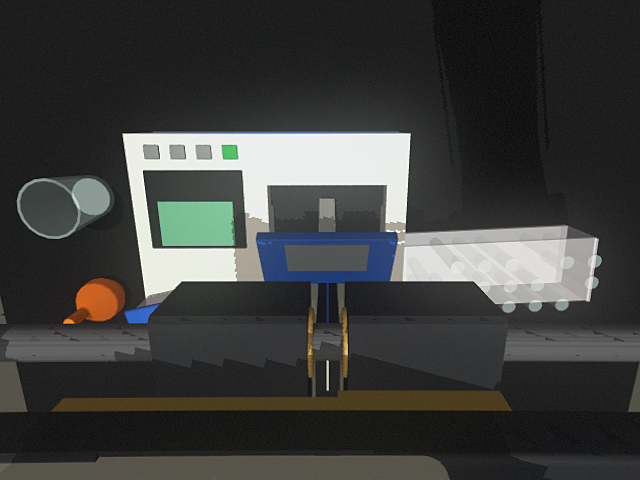

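Emit:
{"op": "jog_arm", "data": {"steps": [[1,0,0,-0.01,0],[1,0,0,-0.02,0],[1,0,0,-0.03,0],[1,0,0,-0.03,0],[1,0,0,-0.03,0],[1,0,0,-0.02,0],[1,0,0,-0.01,0],[1,0,0.01,-0.003,0],[1,0,0.02,0,0],[1,0,0.02,0,0],[1,0,0.015,0,0],[1,0,0.01,0,0]]}}

```text
time_s: 21.35
tcp_pos: [0.5957, 0.0619, 0.2382]
eef_rot: [-89.8, -0.0, 105.4]
contact_force: [-0.2, -0.1, -1.0]
gripper_width: 0.0006
```

```bash
cat > st.py <<'E'
from h import *
import sys
s=r.get_state();p=s["tcp_pos"]
q=[.5123,-.003,np.radians(15.45)];c,sn=np.cos(q[2]),np.sin(q[2])
d=p[:2]-q[:2];print(s["time_s"],"phot",d[0]*c+d[1]*sn,-d[0]*sn+d[1]*c,p[2],s["contact_force"])
if len(sys.argv)>1:
    i=r.capture("scene")["image"][:,:,::-1]
    cv2.imwrite(sys.argv[1],cv2.resize(i[60:320,160:500],None,fx=2,fy=2))
E
python3 st.py pics/scene10.png
```

```text
21.35 phot 0.09772078966709753 0.04033516779526909 0.23821007353831908 [-0.23798159 -0.08393921 -1.03918323]
```

View pics/scene10.png

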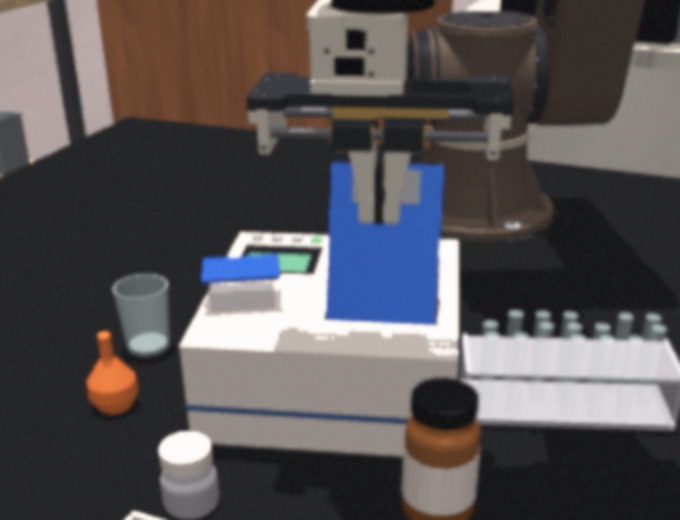

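Emit:
{"op": "jog_arm", "data": {"steps": [[1,0,0,0.007,0],[1,0,0,0.007,0],[1,0,0,0.006,0],[1,0,0,0.004,0],[1,0,0,0.004,0],[1,0,0,0.004,0],[1,0,0,0.004,0],[1,0,0,0.004,0],[1,0,0,0.004,0],[1,0,0,0.004,0],[1,0,0,0.004,0],[1,0,0,0.004,0]]}}

```text
time_s: 22.4
tcp_pos: [0.5434, 0.0475, 0.2412]
eef_rot: [-90.0, -0.0, 105.4]
contact_force: [1.1, 0.7, -1.0]
gripper_width: 0.0002
```

```bash
python3 st.py
```

```text
22.4 phot 0.04344203264778015 0.040376287987690204 0.2411528213866474 [ 1.1051966   0.74675656 -0.95896958]
```

Emit:
{"op": "jog_arm", "data": {"steps": [[1,0,0,0.004,0],[1,0,0.0014,0.0058,0],[1,0,0.0014,0.0058,0],[1,0,0.0025,0.0055,0],[1,0,0.003,0.0055,0],[1,0,0.0035,0.0052,0],[1,0,0.0035,0.0052,0],[1,0,0.0039,0.0048,0],[1,0,0.0039,0.0048,0],[1,0,0.0045,0.0044,0],[1,0,0.0045,0.0044,0]]}}

```text
time_s: 23.32
tcp_pos: [0.4898, 0.0326, 0.2086]
eef_rot: [-90.0, 0.0, 105.4]
contact_force: [0.6, 1.6, 0.9]
gripper_width: 0.0004
```

Emit:
{"op": "jog_arm", "data": {"steps": [[1,0,0.0049,0.004,0],[1,0,0.0049,0.004,0],[1,0,0.0052,0.0036,0],[1,0,0.0052,0.0036,0],[1,0,0.0055,0.0032,0],[1,0,0.0055,0.0032,0],[1,0,0.0058,0.0026,0],[1,0,0.0058,0.0026,0],[1,0,0.004,0.002,0],[1,0,0.004,0.002,0],[1,0,0.004,0.002,0]]}}

```text
time_s: 24.23
tcp_pos: [0.4585, 0.024, 0.1539]
eef_rot: [-90.0, 0.0, 105.4]
contact_force: [1.0, 0.2, 1.4]
gripper_width: 0.0004
```

```bash
python3 st.py
```

```text
24.2333 phot -0.044662178701229294 0.040341471997325455 0.15385208283081842 [1.04386507 0.2429071  1.39600437]
```

Emit:
{"op": "jog_arm", "data": {"steps": [[1,0,0.002,0.001,0],[1,0,0.002,0.001,0],[1,0,0.002,0.001,0],[1,0,0.002,0.001,0],[1,0,0.002,0.001,0],[1,0,0.002,0.001,0],[1,0,0.002,0.001,0],[1,0,0.002,0.001,0],[1,0,0.002,0.001,0],[1,0,0.002,0.001,0],[1,0,0.002,0.001,0],[1,0,0.002,0,0]]}}

```text
time_s: 25.23
tcp_pos: [0.4477, 0.021, 0.13]
eef_rot: [-90.0, -0.0, 105.4]
contact_force: [-0.9, -0.2, 1.3]
gripper_width: 0.0008
```

Emit:
{"op": "jog_arm", "data": {"steps": [[1,0,0.002,0,0],[1,0,0.002,0,0],[1,0,0.001,0,0],[1,0,0.001,0,0],[1,0,0,0,0],[1,0,0,0,0]]}}

```text
time_s: 25.73
tcp_pos: [0.448, 0.0211, 0.1242]
eef_rot: [-90.0, 0.0, 105.4]
contact_force: [0.4, -0.1, 1.1]
gripper_width: 0.0003
```

Emit:
{"op": "jog_arm", "data": {"steps": [[1,0,0.001,0,0],[1,0,0.001,0,0],[1,0,0.001,0,0],[1,0,0.0005,0,0],[1,0,0,0,0],[1,0,0,0,0]]}}

```text
time_s: 26.23
tcp_pos: [0.4483, 0.0211, 0.1214]
eef_rot: [-90.0, 0.0, 105.5]
contact_force: [-3.7, 0.5, 8.7]
gripper_width: 0.0004
```

Emit:
{"op": "jog_arm", "data": {"steps": [[1,0,-0.002,0,0],[1,0,-0.002,0,0],[1,0,-0.002,0,0],[1,0,-0.002,0,0],[1,0,-0.001,0,0],[1,0,-0.001,0,0],[1,0,-0.001,0,0],[1,0,0,0,0],[1,0,0,0,0]]}}

```text
time_s: 26.98
tcp_pos: [0.448, 0.0211, 0.1317]
eef_rot: [-90.0, -0.0, 105.4]
contact_force: [0.3, 0.5, 0.5]
gripper_width: 0.0005
```

```bash
python3 st.py pics/scene11.png; python3 st.py; python3 st.py
```

```text
26.9833 phot -0.05552318249154706 0.04037396043678118 0.13173219513774814 [0.32330841 0.51696866 0.53199975]
27.0333 phot -0.055541362615606715 0.04035369000422455 0.13169839132528616 [-0.27545042  0.08242817  0.5285497 ]
27.0333 phot -0.055541362615606715 0.04035369000422455 0.13169839132528616 [-0.27545042  0.08242817  0.5285497 ]
```

View pics/scene11.png

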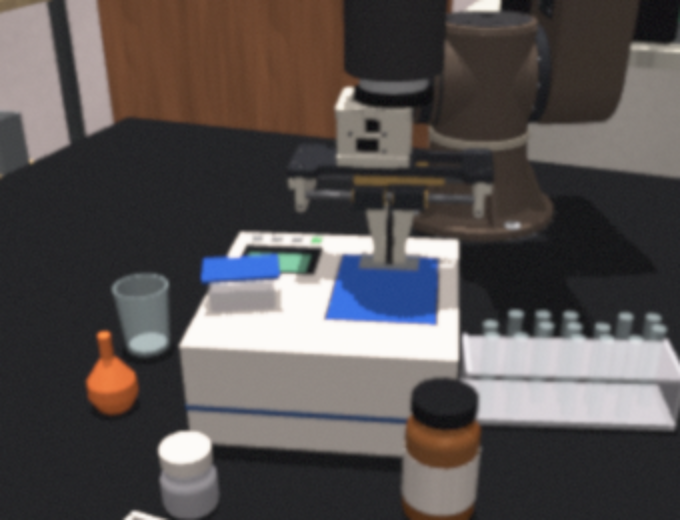

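Emit:
{"op": "jog_arm", "data": {"steps": [[1,0,-0.002,0,0],[1,0,-0.002,0,0],[1,0,-0.002,0,0],[1,0,-0.002,0,0],[1,0,-0.002,0,0],[1,0,-0.002,0,0],[1,0,0,0,0],[1,0,0,0,0],[1,0,0,0,0],[1,0,0,0,0]]}}

```text
time_s: 27.87
tcp_pos: [0.448, 0.0211, 0.1437]
eef_rot: [-90.0, -0.0, 105.4]
contact_force: [-0.6, -0.1, 0.5]
gripper_width: 0.0003
```

```bash
python3 st.py pics/scene12.png; python3 st.py
```

```text
27.8667 phot -0.055577877486148605 0.040356926538895624 0.1436665983298222 [-0.55514936 -0.06841403  0.46573149]
27.9167 phot -0.05557798978544013 0.04034815512188149 0.14364434364147938 [-0.40420665 -0.01833325  0.55383257]
```

View pics/scene12.png

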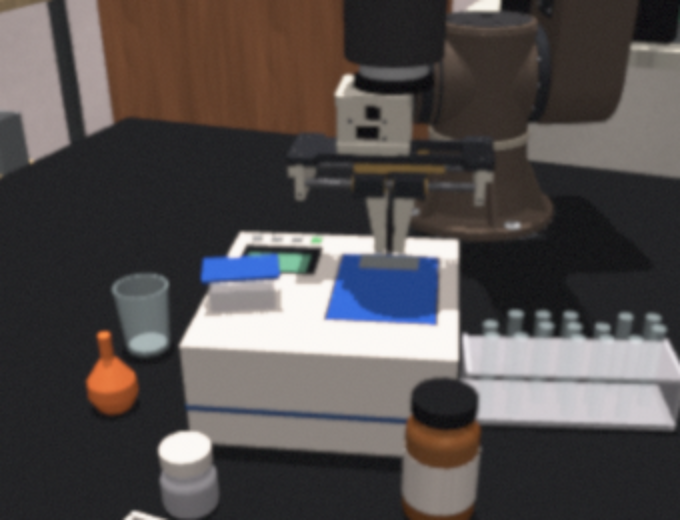

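Emit:
{"op": "jog_arm", "data": {"steps": [[1,0,-0.01,0,0],[1,0,-0.02,0,0],[1,0,-0.025,0,0],[1,0,-0.025,0,0],[1,0,-0.025,0,0],[1,0,-0.025,0,0],[1,0,-0.02,0,0],[1,0,-0.01,0,0],[1,0,0,0,0],[1,0,0,0,0],[1,0,0,0,0]]}}

```text
time_s: 28.83
tcp_pos: [0.4474, 0.021, 0.3023]
eef_rot: [-89.9, -0.0, 105.4]
contact_force: [0.6, -0.7, 0.2]
gripper_width: 0.0006
```

```bash
python3 st.py pics/scene13.png; python3 st.py
```

```text
28.8333 phot -0.05615736300266309 0.040447058729365146 0.30229677862371995 [ 0.59771502 -0.71372736  0.15856787]
28.8833 phot -0.0561762080020031 0.0403990905980256 0.302252697420269 [0.13183904 0.79095121 0.23071582]
```

View pics/scene13.png

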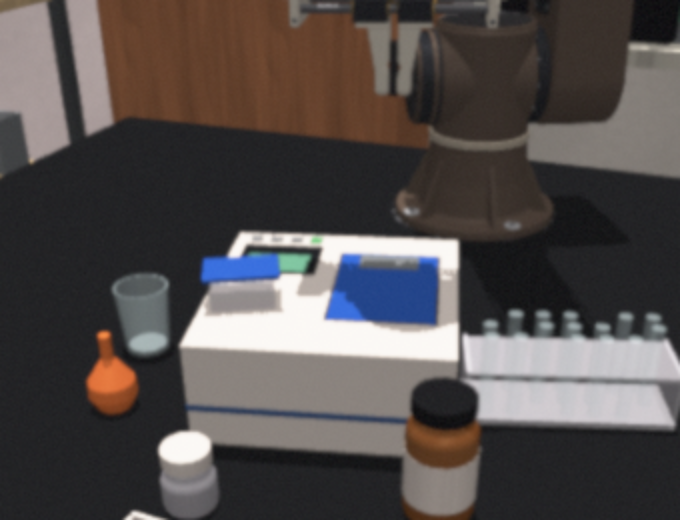

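```bash
python3 - <<'E'
from plant import r
print(r.close_job()); s=r.get_state();print(s["time_s"],s["contact_force"])
E
```

```text
the job is handed in; nothing more can be done
None
the job is handed in; nothing more can be done
```

I pressed the cover in and it popped fully open. I then pushed the cuvette home, swung the cover shut and latched it, and handed the job in at about 29 s. There is one doubtful point: a force reading of about 190 N that could count as a fail.

- **Cuvette:** the cap stopped at 88 mm, its home height, with about 15 N on it, so it should be fully home. I didn't see it again after the cover shut.
- **Latching:** the first try, pressed only about 3 mm below flush, did not latch and the cover rose again. I brought it down a second time to the stop (8.7 N). It stayed flush as the finger lifted, and still was about 2 s after I let go.
- **Last picture:** the cover is shut, the robot is clear, the measured force is within about 1 N of zero, and I could see no change in the bystanders. I compared them by eye only.
- **Force spike:** one reading at 9.77 s, during the fast descent to the cuvette, showed about 190 N, above the 120 N wrist limit. The next reading, 0.1 s later, was back to about 1 N. Neither the arm's path nor the pictures showed any contact, so I took it for a false reading, but I could not prove it.

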